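# Close the pantry crock

## Task

The wooden lid has been left half on the white rectangular crock. Slide it along until it drops over the mouth, then press it down gently, first one end and then the other, until it is fully home and level all round. Do not lean on it hard, shove or tip the crock, or disturb the other things on the counter, and take the hand away when done.

Things in the scene. Friction and masses are not known exactly. Their poses are not given: they have to be found in the camera images.
- crock_mouth (a point): Centre of the open mouth of the white stoneware crock with blue panels, in the plane of its rim, 95 mm above its underside. x along the crock's long side, pointing away from the end over which the lid sticks out; y along its short side, z up. Mouth 150 mm (x) by 100 mm (y), rim outside 170 by 120 mm.
- crock: The same crock, origin under its centre, axes as for its mouth. Heavy (1.0 to 1.6 kg) but loose on the counter: a sideways push over about 5 N slides it. Inside each long wall, 7 mm below the rim, run two sprung rubber strips, one for each half of the length, that stick out 5 mm and give way outwards.
- lid_top (a point): Centre of the top face of the wooden lid. x along its long side, y along its short side, z out of the top. Flange 174 (x) by 124 (y) by 6 mm; under it a black plug 146 by 97 mm, 16 mm deep, long lower edges bevelled. 0.15 to 0.3 kg. Fully home, the flange lies on the rim: this point is then 6 mm above the mouth's centre.
- lid: The same lid, origin at the centre of the flange's underside. It starts 22 to 45 mm short of home along the crock's x: the plug's -x end lies on the rim, its +x end dips into the mouth, a slope of about 4 degrees. Sliding it along +x takes 1 to 3 N. When the plug meets the far inner wall the -x end drops in (2 mm end play each way).
- lid_near (a point): Point on the lid's top face 68 mm from its centre towards its -x end, where that end is best pressed. Dropped in but not yet pressed, the lid stands loose on the strips, roughly level, its top about 14 mm above the rim plane. Pressing one end past the strips takes about 8 to 25 N; it then stays down.
- lid_far (a point): Point on the lid's top face 68 mm from its centre towards its +x end, where that end is best pressed; as for the other end. Pressing one end does not bring the other down. If an end stays up on one side, press it again there, some 30 mm off the middle line.
- mug: blue mug, 80 mm across, 85 mm high; a bystander to leave alone; origin under its centre
- spice: small amber spice jar, 48 mm across, 100 mm high; a bystander to leave alone; origin under its centre
- spoon: wooden spoon, 200 mm long, lying flat; a bystander to leave alone; origin at its underside, mid-length or so
- mill: dark wooden pepper mill, 62 mm across, 185 mm high; a bystander to leave alone; origin under its centre
- canister: round white canister with a wooden top, 116 mm across, 142 mm high; a bystander to leave alone; origin under its centre
- bowl: green glass bowl, 150 mm across, 60 mm high; a bystander to leave alone; origin under its centre
Mind the look-alikes: they are no part of the job. Of the things shaped like the lid, the black one is meant.

How it is judged:
By the outcome, as a careful person would: the job done as asked, in the order asked, and still so for the second after the job is handed in, with the robot touching nothing.
It also fails if it takes over 58 s, if anything falls off the work surface, if the arm or the gripper's body presses on something with over 40 N, if the wrist force passes 120 N, or if a joint passes its speed limit or range.

## Robot

A 6-joint arm with a two-finger parallel gripper is mounted at the origin on the work surface. World frame = base frame: x ahead of the robot, y to its left, z up, the work surface at z = 0. Lengths are in mm, angles in rad, forces in N, time in s.
With the tool pointing down it reaches from about 275 to 750 mm from the base axis. Payload 10.2 kg.
Tool frame: the origin (TCP) lies between the finger pads; the fingertips stand 17 mm ahead of it and the grasp point (between the pads) lies 2 mm behind it; z points along the fingers, y is the line along which they close (so a half turn about z gives the same grasp; the last joint's range is limited). The gripper opens to 85 mm and grips with 20 to 120 N. Pads are 22 mm wide; open, the fingers measure 114 mm over their backs; the gripper's body (76 mm by 85 mm) begins 54 mm behind the grasp point. The pads swing forward as they close: fully open they stand 13 mm farther back than shut.
Start: joints at [0.959, 0.313, 1.498, -0, 1.331, -0.223], TCP at [199.029, 485.818, 248.294] pointing down, gripper open.
Joint ranges: [-2.94, 2.94], [-0.97, 2.17], [0.19, 2.56], [-1.23, 4.37], [0.02, 3.11], [-2.88, 2.88]. Speed limits (rad/s): [2.39, 2.39, 3.01, 3.14, 3.14, 3.14].

## Interface

Orientations are given as a unit quaternion [w, x, y, z].
In Python, from rig import * gives the robot as it stands.
- The arm moves only by the tool step_arm, never from a script. Its argument "commands" is text: rows parted by semicolons, each of 7 numbers parted by spaces: the opening, from 0 (shut) to 1 (fully open), then the shift along the tool's x, y, z in cm, then the turn, a rotation vector about the tool's x, y, z in rad. In form: hand x y z rx ry rz; .... A call has 1 to 20 rows; each row is the pose to reach, as a shift and turn from the pose commanded when the call began, along the tool's axes at that moment; what a row does not reach only later rows make up. A row lasts 1/12 s, in which the tool goes at most 41.7 mm and 7.16 degrees, less where a joint would pass 70% of its speed; a pose out of reach is approached as far as the arm can. A call with a gripper value outside its range is refused whole. The fingers move at their own pace and stop on an object; "newtons" is the grip in N (left out, the last holds). Time passes only in rows, so rows that repeat a pose let the fingers close. It gives the time, the measured TCP pose, the force, the opening and the grip force at its end, in the units of the state.
- sense(): the state, without advancing time (a new reading comes with each control period).
- capture(name): name is "scene" or "top" or "wrist"; returns the picture (400x640x3 uint8, red, green, blue); there is no depth.
- camera_model(name): a dict with "mtx" (3x3 intrinsics, pixels), "k1" (the pictures are not rectified: a ray, as slopes to the right and down, at radius r is drawn at 1 + k1 r^2 times it, then the intrinsics apply), "eye" and "rotation" of the camera in the world. Camera axes: x right, y down, z forward; pixel columns grow to the right and rows downward; lengths in mm; the calibration is good to about 2 mm. A picture is of the moment at which its call begins: read the wrist's pose just before it. camera_model takes no time and is no camera call; for the wrist camera it gives the pose at the moment of the call.
- finish_job(): hands the job in; it is judged then, once.
Trained networks look in the newest picture that a camera, given by its name, has taken for a name from the list of things; names that differ only in an ending like _2 or _b are one class to them, and where a whole thing is asked for, a point or a joint stands for the part that bears it (a point fixed in the world has none). Each returns a list of dicts, best first, with "score" (0 to 1); they miss things now and then, are a little off and sometimes report something else, mostly with a low value. They report only what shows in the picture. A call takes as long as a camera call. They do not tell look-alikes from the thing itself.
- search_frame(camera, label): "rect" ([centre column, centre row, width, height] in pixels, round what is visible of it).
- trace(camera, label): "mask" (400x640 bool, what is visible of it) and "rect" ([centre column, centre row, width, height] in pixels, round what is visible of it).
- spot_point(camera, label): "xy" ([column, row] in pixels: a listed point, or the origin of a listed thing).
The state is a dict: "time_s": time; "joints": joint angles; "dq": joint speeds; "tau": joint torques, N m; "eef_pos": TCP position; "ee_rot": TCP orientation; "force": force on the tool from outside, world axes, zero at the start; "wrist_torque": the same for the moment, N m; "grip_width": opening from 0.0 (shut) to 1.0 (fully open); "grip_force": force on a finger pad.
Only numpy, scipy, OpenCV 4.12 (cv2) and the standard library are available. Lean on these libraries where they do the work, as an engineer would, in place of code of your own. Each camera call takes 0.05 s, during which the arm holds its last target. There are 200 camera calls.

## Working session

There is one attempt and no reset: what is moved stays moved. The work goes in short steps, Python scripts to look and compute and a tool call to move; the robot and the scene stay as the last step left them, time stands still between calls to the robot, and variables do not carry over. Pictures are saved under pics/ and viewed, at most 11 in all, crops included, and the job is handed in when it is done.

Besides the shell and the picture viewer there is one more tool, called as name(argument=value, ...) on one line, values as JSON. step_arm: Moves the arm, as the interface text tells. Its arguments: {"type":"object","properties":{"commands":{"type":"string"},"newtons":{"type":"number"}},"required":["commands"]}

```bash
mkdir -p pics; cat > h.py <<'E'
from rig import *
import numpy as np, cv2
def ray(cam,px):
    m=camera_model(cam);K=np.array(m["mtx"]);d=np.array([(px[0]-K[0,2])/K[0,0],(px[1]-K[1,2])/K[1,1]])
    u=d.copy()
    for _ in range(20): u=d/(1+m["k1"]*(u@u))
    return np.array(m["eye"],float),np.array(m["rotation"])@np.array([u[0],u[1],1.])
def at_z(cam,px,z):
    e,r=ray(cam,px);return e+r*(z-e[2])/r[2]
def proj(cam,P):
    m=camera_model(cam);K=np.array(m["mtx"]);c=np.array(m["rotation"]).T@(np.array(P,float)-np.array(m["eye"]))
    u=c[:2]/c[2];u=u*(1+m["k1"]*(u@u));return K[:2,:2]@u+K[:2,2]
E
python3 - <<'E'
from h import *
np.set_printoptions(precision=1,suppress=True)
for c in("scene","top"):
    im=capture(c);cv2.imwrite(f"pics/{c}0.png",im[:,:,::-1])
    m=camera_model(c);print(c,m["eye"])
    for l,z in(("crock_mouth",95),("lid_top",112),("lid_near",114),("lid_far",109),("mug",0),("mill",0),("canister",0),("spice",0),("bowl",0),("spoon",0)):
        for d in spot_point(c,l)[:2]: print(l,d["score"],np.array(d["xy"]),at_z(c,d["xy"],z))
print(sense())
E
```

```text
scene [ 916.1  680.2 1498.4]Traceback (most recent call last):
  File "<stdin>", line 7, in <module>
  File "h.py", line 9, in at_z
    e,r=ray(cam,px);return e+r*(z-e[2])/r[2]
        ~~~^^^^^^^^
  File "h.py", line 7, in ray
    return np.array(m["eye"],float),np.array(m["rotation"])@np.array([u[0],u[1],1.])
                                    ~~~~~~~~~~~~~~~~~~~~~~~^~~~~~~~~~~~~~~~~~~~~~~~~
ValueError: matmul: Input operand 1 has a mismatch in its core dimension 0, with gufunc signature (n?,k),(k,m?)->(n?,m?) (size 3 is different from 4)
```

```bash
sed -i 's/np.array(m\["rotation"\])/Q(m["rotation"])/' h.py; cat >> h.py <<'E'
from scipy.spatial.transform import Rotation as R
def Q(q): return R.from_quat(np.roll(np.array(q,float),-1)).as_matrix()
E
python3 - <<'E'
from h import *
np.set_printoptions(precision=1,suppress=True)
for c in("scene","top"):
    im=capture(c);cv2.imwrite(f"pics/{c}0.png",im[:,:,::-1])
    m=camera_model(c);print(c,m["eye"])
    for l,z in(("crock_mouth",95),("lid_top",112),("lid_near",114),("lid_far",109),("mug",0),("mill",0),("canister",0),("spice",0),("bowl",0),("spoon",0)):
        for d in spot_point(c,l)[:2]: print(l,d["score"],np.array(d["xy"]),at_z(c,d["xy"],z))
print(sense())
E
```

```text
scene [ 916.1  680.2 1498.4]
crock_mouth 0.71 [310.8 234.3] [579.6  82.6  95. ]
lid_top 0.92 [325.1 179.9] [434.8 -55.5 112. ]
lid_top 0.79 [345.3 127.7] [ 252.2 -202.   112. ]
lid_near 0.7 [343.  115.7] [ 228.7 -251.2  114. ]
lid_near 0.62 [221.1 183.4] [ 735.5 -234.1  114. ]
lid_far 0.8 [305.6 237.3] [602.3  88.5 109. ]
lid_far 0.77 [258.  184.9] [ 633.2 -163.7  109. ]
mug 0.65 [275.7 221.7] [632.8 -65.1   0. ]
mug 0.3 [428.5 308. ] [384.1 464.9   0. ]
mill 0.71 [320.2 223.6] [507.7  25.3   0. ]
mill 0.64 [362.4 344.2] [624.5 442.6   0. ]
canister 0.64 [234.1 134.5] [ 576.8 -481.9    0. ]
canister 0.32 [314.1 232.6] [543.9  42.9  -0. ]
spice 0.64 [331.3 277.5] [584.5 210.6   0. ]
bowl 0.79 [428.8 308.1] [383.5 465.7   0. ]
spoon 0.65 [304.1 107.1] [ 277.4 -450.     0. ]
top [ 263.4   -7.4 1308.7]
lid_top 0.96 [310.9 174.2] [543.6  63.9 112. ]
lid_top 0.94 [265.8 232.4] [350.5 208.7 112. ]
lid_near 0.88 [343.4 216.9] [400.6 -43.1 114. ]
lid_near 0.8 [248.  223.6] [378.9 267.4 114. ]
lid_far 0.96 [390.2 157.3] [ 602.1 -202.1  109. ]
lid_far 0.93 [382.7 222.2] [ 383.5 -171.1  109. ]
mug 0.9 [348.  155.9] [638.4 -65.    0. ]
mug 0.6 [199.1 227.2] [376.8 469.7   0. ]
canister 0.73 [464.1 173.2] [ 572.7 -488.7    0. ]
spice 0.6 [277.9 168.3] [592.4 191.5   0. ]
spice 0.19 [306.1 197.9] [482.5  87.1   0. ]
bowl 0.7 [200.  226.6] [378.9 466.6   0. ]
spoon 0.38 [311.6 198.2] [481.3  67.3   0. ]
{'time_s': 1.2, 'joints': array([ 1. ,  0.3,  1.5,  0. ,  1.3, -0.2]), 'dq': array([-0.,  0., -0.,  0.,  0.,  0.]), 'tau': array([  0. , -41.2, -26. ,  -0. ,   0. ,  -0. ]), 'eef_pos': array([199. , 485.8, 248.3]), 'ee_rot': array([-0. ,  0.2,  1. , -0. ]), 'force': array([ 0.4, -0.1, -0.6]), 'wrist_torque': array([ 0., -0., -0.]), 'grip_force': 0.0, 'grip_width': 1.0055838487772444}
```

View pics/scene0.png

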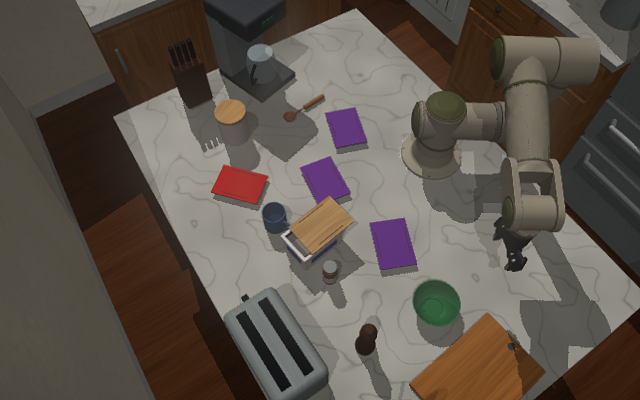

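View pics/top0.png

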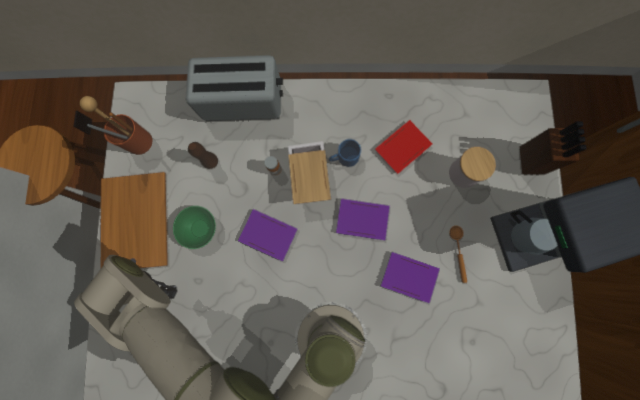

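The lid, wood coloured, lies at top-view px (310,174). The white mouth edge shows above it at about (307,148), so crock +x points away from the robot. The spice jar is at (273,165) and the mug at (348,153).

```bash
python3 - <<'E'
from h import *
np.set_printoptions(precision=1,suppress=True)
im=capture("top")
for l,z in(("lid",110),("crock",95)):
    for d in trace("top",l)[:3]:
        r=d["rect"]
        if abs(r[0]-311)>25 or abs(r[1]-174)>25: continue
        c=cv2.findContours(d["mask"].astype(np.uint8),0,1)[0];c=max(c,key=cv2.contourArea)
        b=cv2.boxPoints(cv2.minAreaRect(c));P=np.array([at_z("top",p,z) for p in b])
        print(l,d["score"],r);print(b);print(P,np.linalg.norm(np.diff(P,axis=0),axis=1),P.mean(0))
m=camera_model("wrist");s=sense();Rt=Q(s["ee_rot"])
print("cam in tool",Rt.T@(np.array(m["eye"])-s["eef_pos"]),Rt.T@Q(m["rotation"]));print(Rt, m["mtx"])
cv2.imwrite("pics/t1.png",cv2.resize(im[125:225,250:370,::-1],None,fx=6,fy=6,interpolation=cv2.INTER_CUBIC)[:,:720])
E
```

```text
lid 0.94 [308.9, 176.2, 42.3, 57.9]
[[287.8 153.5]
 [325.4 149.3]
 [330.9 199.3]
 [293.4 203.5]]
[[616.1 142.5 110. ]
 [630.2  15.9 110. ]
 [459.1  -2.6 110. ]
 [445.4 120.8 110. ]] [127.4 172.1 124.2] [537.7  69.2 110. ]
crock 0.18 [309.5, 176.2, 42.2, 57.1]
[[287.4 153.5]
 [325.9 148.9]
 [331.9 198.9]
 [293.4 203.5]]
[[620.2 145.8  95. ]
 [636.1  14.4  95. ]
 [462.9  -5.8  95. ]
 [447.6 122.3  95. ]] [132.4 174.3 129. ] [541.7  69.1  95. ]
cam in tool [  72.     0.1 -125.1] [[ 0.  -1.  -0.3]
 [ 1.   0.   0. ]
 [-0.  -0.3  1. ]]
[[-0.9  0.4 -0. ]
 [ 0.4  0.9  0. ]
 [ 0.   0.  -1. ]] [[323.    0.  325.3]
 [  0.  323.  195.8]
 [  0.    0.    1. ]]
```

View pics/t1.png

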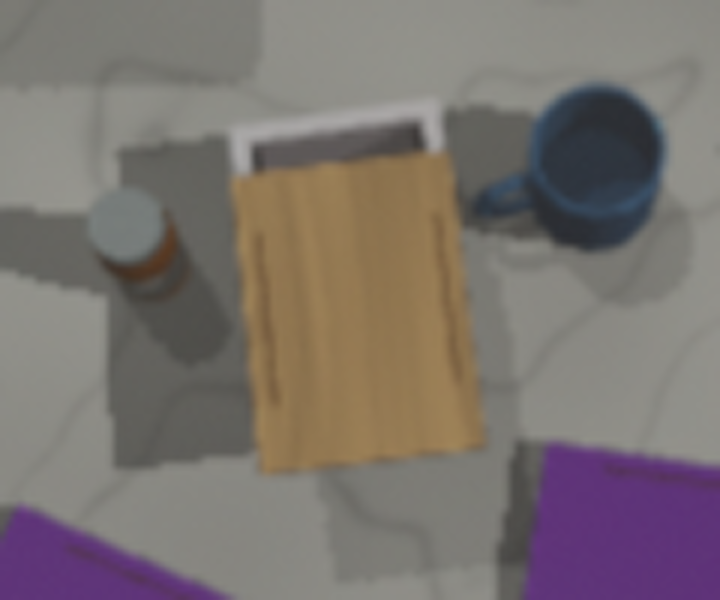

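```bash
cat >> h.py <<'E'
def goto(p,yaw):
    "tool pointing down, tool x at world angle yaw (deg): print cm shifts and rotvec"
    s=sense();A=Q(s["ee_rot"]);t=np.radians(yaw);x=np.array([np.cos(t),np.sin(t),0]);z=np.array([0,0,-1.]);B=np.stack([x,np.cross(z,x),z],1)
    print("MOVE cm",np.round(A.T@(np.array(p)-s["eef_pos"])/10,2),"rot",np.round(R.from_matrix(A.T@B).as_rotvec(),3),"at",s["eef_pos"],"t",s["time_s"],"F",s["force"])
E
python3 - <<'E'
from h import *
np.set_printoptions(precision=2,suppress=True)
for p in((288.7,146.7),(323.3,141.7)): print(at_z("top",p,95))
goto([420,55,200],186.7)
E
```

```text
[644.55 141.91  95.  ]
[661.94  23.35  95.  ]
MOVE cm [-36.78 -31.49   4.83] rot [ 0.   -0.   -0.51] at [199.02 485.82 248.3 ] t 1.35 F [ 0.07  0.45 -0.22]
```

step_arm(commands="0 -36.8 -31.5 0 0 0 -0.51;0 -36.8 -31.5 0 0 0 -0.51;0 -36.8 -31.5 0 0 0 -0.51;0 -36.8 -31.5 0 0 0 -0.51;0 -36.8 -31.5 0 0 0 -0.51;0 -36.8 -31.5 0 0 0 -0.51;0 -36.8 -31.5 0 0 0 -0.51;0 -36.8 -31.5 0 0 0 -0.51;0 -36.8 -31.5 0 0 0 -0.51;0 -36.8 -31.5 0 0 0 -0.51;0 -36.8 -31.5 0 0 0 -0.51;0 -36.8 -31.5 0 0 0 -0.51;0 -36.8 -31.5 0 0 0 -0.51;0 -36.8 -31.5 4.8 0 0 -0.51;0 -36.8 -31.5 4.8 0 0 -0.51;0 -36.8 -31.5 4.8 0 0 -0.51;0 -36.8 -31.5 4.8 0 0 -0.51")

```text
time_s: 2.77
eef_pos: [420.2, 55.3, 201.2]
ee_rot: [0.0, -0.061, 0.998, 0.0]
force: [0.1, 0.3, 0.8]
grip_width: 0.002
grip_force: 0.0
```

```bash
python3 - <<'E'
from h import *
np.set_printoptions(precision=2,suppress=True)
im=capture("wrist");cv2.imwrite("pics/w1.png",im[:,:,::-1])
for l,z in(("lid_top",114),("lid_near",119),("lid_far",109),("crock_mouth",95)):
    for d in spot_point("wrist",l)[:2]: print(l,d["score"],d["xy"],at_z("wrist",d["xy"],z))
s=sense();print(s["eef_pos"],s["ee_rot"],s["joints"],s["grip_width"],s["force"],proj("wrist",s["eef_pos"]+[0,0,-17]))
E
```

```text
lid_top 0.95 [511.1, 127.1] [350.48 169.39 114.  ]
lid_top 0.92 [149.2, 141.0] [388.62 -65.51 114.  ]
lid_near 0.96 [566.0, 167.2] [371.04 210.9  119.  ]
lid_near 0.73 [221.8, 159.1] [393.84 -15.61 119.  ]
lid_far 0.83 [451.1, 85.6] [329.91 125.84 109.  ]
lid_far 0.6 [69.7, 327.6] [ 551.21 -140.36  109.  ]
[420.48  55.09 201.29] [ 0.   -0.06  1.   -0.  ] [-0.15  0.14  1.85 -0.    1.15 -1.84] 0.0015859553914313227 [ 0.18  0.04 -0.68] [324.62 254.91]
```

View pics/w1.png

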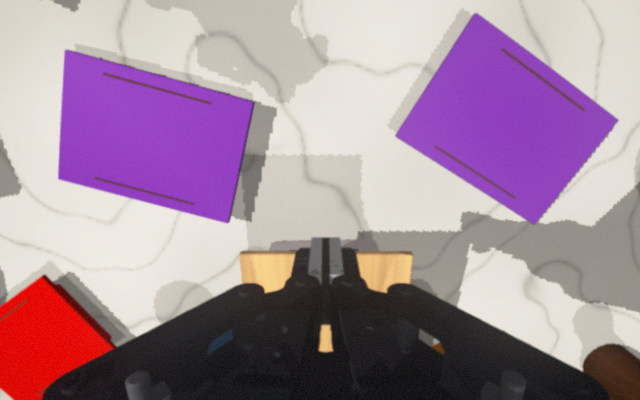

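The lid's near edge runs from px (241,252) to (412,252), just beyond the shut fingertips. The camera looks from the robot's side.

```bash
python3 - <<'E'
from h import *
np.set_printoptions(precision=2,suppress=True)
for z in(112,118): 
    a,b=at_z("wrist",(241,252),z),at_z("wrist",(412,252),z);m=(a+b)/2
    print(a,b,np.linalg.norm(a-b),m,np.degrees(np.arctan2(*(a-b)[1::-1])))
u=np.array([.9917,.1288,0])
goto(np.array([m[0],m[1],0])-u*30+[0,0,122],187.4)
E
```

```text
[462.19  -1.55 112.  ] [446.94 122.74 112.  ] 125.22202252825353 [454.57  60.6  112.  ] -83.00803504952398
[459.01  -0.2  118.  ] [444.2  120.61 118.  ] 121.71530996539435 [451.6  60.2 118. ] -83.00803504952397
MOVE cm [-0.14  0.11  7.93] rot [-0.    0.   -0.01] at [420.48  55.09 201.29] t 3.0167 F [ 0.18  0.04 -0.68]
```

step_arm(commands="0 -0.1 0.1 4 0 0 -0.01;0 -0.1 0.1 7.9 0 0 -0.01;0 -0.1 0.1 7.9 0 0 -0.01;0 -0.5 0.1 7.9 0 0 -0.01;0 -0.9 0.1 7.9 0 0 -0.01;0 -1.2 0.1 7.9 0 0 -0.01;0 -1.5 0.1 7.9 0 0 -0.01;0 -1.7 0.1 7.9 0 0 -0.01;0 -1.9 0.1 7.9 0 0 -0.01;0 -2.1 0.1 7.9 0 0 -0.01;0 -2.1 0.1 7.9 0 0 -0.01")

```text
time_s: 3.93
eef_pos: [441.2, 58.4, 121.5]
ee_rot: [0.0, -0.066, 0.998, -0.0]
force: [0.3, -0.3, -0.2]
grip_width: 0.001
grip_force: 0.0
```

step_arm(commands="0 -0.15 0 0 0 0 0;0 -0.3 0 0 0 0 0;0 -0.45 0 0 0 0 0;0 -0.6 0 0 0 0 0;0 -0.75 0 0 0 0 0;0 -0.9 0 0 0 0 0;0 -1.0 0 0 0 0 0")

```text
time_s: 4.52
eef_pos: [450.9, 59.7, 121.2]
ee_rot: [-0.0, -0.066, 0.998, 0.0]
force: [-1.4, -1.2, -0.8]
grip_width: -0.002
grip_force: 0.6
```

step_arm(commands="0 -0.15 0 0 0 0 0;0 -0.3 0 0 0 0 0;0 -0.45 0 0 0 0 0;0 -0.6 0 0 0 0 0;0 -0.75 0 0 0 0 0;0 -0.9 0 0 0 0 0;0 -1.0 0 0 0 0 0")

```text
time_s: 5.1
eef_pos: [460.9, 61.0, 121.3]
ee_rot: [0.0, -0.066, 0.998, 0.0]
force: [-2.0, 0.8, -0.3]
grip_width: 0.001
grip_force: 0.6
```

```bash
python3 - <<'E'
from h import *
np.set_printoptions(precision=2,suppress=True)
im=capture("wrist");t=capture("top")
a=cv2.resize(im[180:330,200:460,::-1],(780,450));b=cv2.resize(t[125:225,250:370,::-1],None,fx=4,fy=4)
cv2.imwrite("pics/w2.png",cv2.resize(np.hstack([cv2.resize(a,(400,231)),np.zeros((231,10,3),np.uint8),cv2.resize(b,(277,231))]),None,fx=1.15,fy=1.15))
s=sense();print(s["eef_pos"],s["force"])
for d in trace("top","lid")[:4]:
    if abs(d["rect"][0]-311)<25 and abs(d["rect"][1]-170)<25: print(d["rect"],d["score"])
E
```

```text
[460.9   60.97 121.31] [-0.72  0.3  -1.37]
[305.6, 156.2, 37.5, 26.5] 0.64
```

View pics/w2.png

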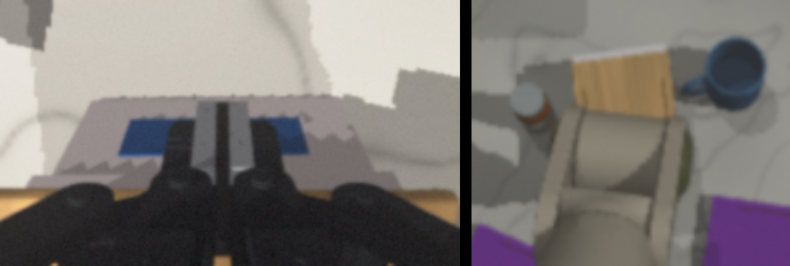

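The lid has moved evenly and straight. Only a thin white strip of rim is left at the far end, roughly 10 mm.

step_arm(commands="0 -0.15 0 0 0 0 0;0 -0.3 0 0 0 0 0;0 -0.45 0 0 0 0 0;0 -0.6 0 0 0 0 0;0 -0.7 0 0 0 0 0;0 -0.7 0 0 0 0 0")

```text
time_s: 5.75
eef_pos: [467.9, 61.9, 121.3]
ee_rot: [0.0, -0.066, 0.998, -0.0]
force: [-0.4, -0.2, -0.4]
grip_width: 0.003
grip_force: 0.2
```

step_arm(commands="0 -0.1 0 0 0 0 0;0 -0.2 0 0 0 0 0;0 -0.2 0 0 0 0 0")

```text
time_s: 6.0
eef_pos: [469.8, 62.2, 121.3]
ee_rot: [0.0, -0.066, 0.998, -0.0]
force: [-1.4, -1.1, -0.7]
grip_width: -0.0
grip_force: 0.3
```

```bash
cat > q.py <<'E'
from h import *
import sys
im=capture("wrist");t=capture("top");n=sys.argv[1]
a=cv2.resize(im[180:330,200:460,::-1],(400,231));b=cv2.resize(t[125:225,250:370,::-1],None,fx=5,fy=5,interpolation=cv2.INTER_CUBIC)[:300]
c=np.zeros((540,620,3),np.uint8);c[:231,:400]=a;c[235:535,:600]=b
cv2.imwrite(f"pics/{n}.png",c);s=sense();print(s["eef_pos"],s["force"],s["time_s"])
E
python3 q.py w3
```

```text
[469.77383968  62.14794134 121.35419198] [ 0.22259182  0.08694156 -0.00973611] 6.1
```

View pics/w3.png

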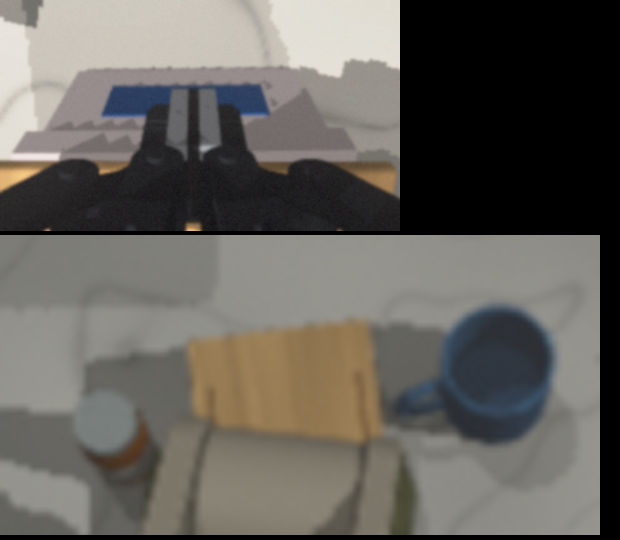

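The far rim is covered. A sliver of near rim shows at (355,157). I'll nudge the lid a little more while watching the force.

step_arm(commands="0 -0.05 0 0 0 0 0;0 -0.1 0 0 0 0 0;0 -0.1 0 0 0 0 0")

```text
time_s: 6.35
eef_pos: [470.6, 62.3, 121.3]
ee_rot: [-0.0, -0.066, 0.998, 0.0]
force: [-0.9, 0.9, -0.9]
grip_width: 0.004
grip_force: 0.5
```

```bash
python3 - <<'E'
from h import *
np.set_printoptions(precision=1,suppress=True)
im=capture("wrist").astype(int);w=(im[:,:,0]-im[:,:,2]>50)&(im[:,:,0]-im[:,:,1]<70)&(im[:,:,0]>120)
for r in range(278,300,2):
    c=np.flatnonzero(w[r,120:520])+120
    if len(c)>5:
        print(r,c.min(),c.max(),[np.round(np.linalg.norm(at_z("wrist",(c.min(),r),z)-at_z("wrist",(c.max()+1,r),z)),1) for z in(109,114,118)])
print(sense()["force"])
E
```

```text
286 195 282 [np.float64(43.0), np.float64(41.4), np.float64(40.1)]
288 193 280 [np.float64(43.1), np.float64(41.5), np.float64(40.2)]
290 191 456 [np.float64(130.2), np.float64(125.5), np.float64(121.7)]
292 191 456 [np.float64(130.5), np.float64(125.8), np.float64(122.0)]
294 192 456 [np.float64(130.3), np.float64(125.6), np.float64(121.8)]
296 192 456 [np.float64(130.6), np.float64(125.8), np.float64(122.0)]
298 192 456 [np.float64(130.9), np.float64(126.1), np.float64(122.3)]
[-1.7 -0.3 -0.8]
```

Edge width puts the near end at about z 116, so it hasn't dropped yet. Continuing.

step_arm(commands="0 -0.06 0 0 0 0 0;0 -0.12 0 0 0 0 0;0 -0.15 0 0 0 0 0;0 -0.15 0 0 0 0 0")

```text
time_s: 6.73
eef_pos: [472.2, 62.5, 121.3]
ee_rot: [0.0, -0.066, 0.998, 0.0]
force: [-0.7, -0.4, -0.5]
grip_width: -0.002
grip_force: 0.4
```

step_arm(commands="0 -0.06 0 0 0 0 0;0 -0.12 0 0 0 0 0;0 -0.15 0 0 0 0 0;0 -0.15 0 0 0 0 0")

```text
time_s: 7.07
eef_pos: [473.7, 62.7, 121.3]
ee_rot: [0.0, -0.066, 0.998, -0.0]
force: [-0.6, 0.1, -0.1]
grip_width: -0.001
grip_force: 0.5
```

step_arm(commands="0 -0.06 0 0 0 0 0;0 -0.12 0 0 0 0 0;0 -0.15 0 0 0 0 0;0 -0.15 0 0 0 0 0")

```text
time_s: 7.4
eef_pos: [475.2, 62.9, 121.3]
ee_rot: [0.0, -0.066, 0.998, -0.0]
force: [-0.7, -0.0, -0.6]
grip_width: -0.003
grip_force: 0.5
```

```bash
cat > e.py <<'E'
from h import *
im=capture("wrist").astype(int);w=(im[:,:,0]-im[:,:,2]>50)&(im[:,:,0]-im[:,:,1]<70)&(im[:,:,0]>120)
for r in range(278,320,4):
    c=np.flatnonzero(w[r,120:520])+120
    if len(c)>5 and c.max()-c.min()>150:
        print(r,c.min(),c.max(),[np.round(np.linalg.norm(at_z("wrist",(c.min(),r),z)-at_z("wrist",(c.max()+1,r),z)),1) for z in(109,114,118)])
print(sense()["force"],sense()["eef_pos"])
E
python3 e.py
```

```text
290 192 455 [np.float64(129.3), np.float64(124.6), np.float64(120.8)]
294 192 456 [np.float64(130.3), np.float64(125.6), np.float64(121.8)]
298 192 455 [np.float64(130.4), np.float64(125.7), np.float64(121.9)]
302 193 454 [np.float64(130.0), np.float64(125.2), np.float64(121.4)]
[-0.8876728  -0.31693994 -0.15635423] [475.11962798  62.89234948 121.28798903]
```

step_arm(commands="0 -0.06 0 0 0 0 0;0 -0.12 0 0 0 0 0;0 -0.15 0 0 0 0 0;0 -0.15 0 0 0 0 0")

```text
time_s: 7.78
eef_pos: [476.7, 63.1, 121.3]
ee_rot: [0.0, -0.066, 0.998, -0.0]
force: [-1.5, -0.5, 0.0]
grip_width: 0.002
grip_force: 0.5
```

step_arm(commands="0 -0.06 0 0 0 0 0;0 -0.12 0 0 0 0 0;0 -0.15 0 0 0 0 0;0 -0.15 0 0 0 0 0")

```text
time_s: 8.12
eef_pos: [477.5, 63.2, 121.0]
ee_rot: [-0.001, -0.066, 0.998, -0.0]
force: [-4.7, -2.2, 0.2]
grip_width: 0.001
grip_force: 2.5
```

```bash
python3 e.py; python3 q.py w4
```

```text
290 192 455 [np.float64(129.0), np.float64(124.3), np.float64(120.6)]
294 192 455 [np.float64(129.6), np.float64(124.9), np.float64(121.1)]
298 193 454 [np.float64(129.1), np.float64(124.4), np.float64(120.7)]
302 193 454 [np.float64(129.7), np.float64(125.0), np.float64(121.2)]
[-5.51334985 -2.32195366 -0.51711192] [477.53257238  63.20650233 121.05013825]
[477.53759866  63.18048642 121.06245827] [-4.88898662 -1.80457643 -0.3908375 ] 8.2667
```

View pics/w4.png

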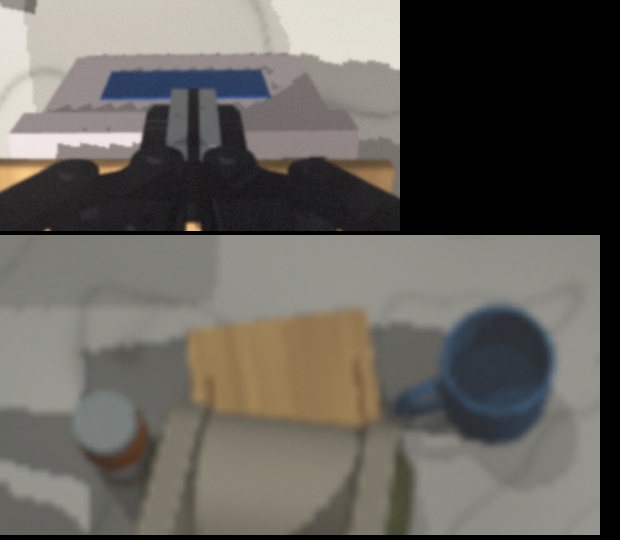

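Force has risen to 5 N, so the plug is against the far wall. The whole near rim shows (rows 130-157) below a lid end that is still up, perhaps held by friction on the finger. Backing off.

step_arm(commands="0 0.1 0 0 0 0 0;0 0.3 0 0 0 0 0;0 0.6 0 0 0 0 0;0 0.6 0 0 0 0 0;0 0.6 0 0 0 0 0")

```text
time_s: 8.68
eef_pos: [472.3, 62.5, 121.5]
ee_rot: [0.0, -0.066, 0.998, -0.0]
force: [-0.3, 0.3, 0.1]
grip_width: 0.001
grip_force: 0.0
```

```bash
python3 e.py; python3 - <<'E'
from h import *
np.set_printoptions(precision=1,suppress=True)
# project predicted home geometry: refine edge rows
im=capture("wrist")
print(im[240:310:3,230].tolist())
for z,n in((95,"rim"),(118,"lid")):
    for x in(486,488,490,492): print(n,x,proj("wrist",[x,20,z]),proj("wrist",[x,64,z]))
E
```

```text
286 197 443 [np.float64(120.5), np.float64(116.1), np.float64(112.6)]
290 196 444 [np.float64(122.0), np.float64(117.6), np.float64(114.0)]
294 197 444 [np.float64(122.1), np.float64(117.6), np.float64(114.1)]
298 197 444 [np.float64(122.6), np.float64(118.1), np.float64(114.6)]
[-0.45028068  0.04693164  1.10494175] [472.31123437  62.48977841 121.48836586]
[[200, 194, 184], [198, 195, 185], [201, 194, 186], [199, 195, 184], [199, 195, 184], [191, 185, 177], [158, 150, 146], [152, 141, 139], [151, 142, 140], [152, 139, 140], [149, 141, 140], [151, 142, 141], [237, 227, 226], [184, 173, 170], [126, 104, 85], [158, 125, 86], [173, 139, 93], [41, 41, 41], [46, 43, 46], [45, 40, 43], [39, 37, 33], [38, 37, 35], [46, 43, 45], [42, 44, 41]]
rim 486 [240.5 260.4] [324.1 270.4]
rim 488 [240.2 263.8] [323.6 273.7]
rim 490 [240.  267.2] [323.1 277. ]
rim 492 [239.8 270.6] [322.6 280.3]
lid 486 [227.9 284.4] [324.  295.7]
lid 488 [227.7 288.2] [323.4 299.4]
lid 490 [227.5 292. ] [322.8 303.1]
lid 492 [227.3 295.8] [322.3 306.8]
```

It dropped: width matches z of about 108. Next I'll check the near edge, then rise and locate the lid.

```bash
python3 - <<'E'
from h import *
np.set_printoptions(precision=1,suppress=True)
im=capture("wrist").astype(int)
for c in(205,215,225,235,410,420,430,438):
    col=im[:,c];w=np.flatnonzero((col[:,0]-col[:,2]>30)&(col[:,0]>90)&(np.arange(400)>270))[0]
    print(c,w,at_z("wrist",(c,w),103),at_z("wrist",(c,w),108))
goto([507,67,150],187.2)
E
```

```text
205 282 [496.1   4.5 103. ] [492.7   6.2 108. ]
215 282 [495.4   9.6 103. ] [492.1  11.1 108. ]
225 282 [494.7  14.6 103. ] [491.4  16.  108. ]
235 282 [494.   19.7 103. ] [490.7  20.8 108. ]Traceback (most recent call last):
  File "<stdin>", line 5, in <module>
IndexError: index 0 is out of bounds for axis 0 with size 0
```

step_arm(commands="0 0 0 -2.5 0 0 0;0 -2 -0.1 -2.5 0 0 0;0 -3.6 -0.2 -2.5 0 0 0;0 -3.6 -0.2 -2.5 0 0 0;0 -3.6 -0.2 -1.2 0 0 0;0 -3.6 -0.2 -0.5 0 0 0;0 -3.6 -0.2 -0.1 0 0 0;0 -3.6 -0.2 -0.1 0 0 0")

```text
time_s: 9.5
eef_pos: [507.2, 65.2, 121.6]
ee_rot: [-0.001, -0.066, 0.998, 0.0]
force: [0.4, 0.5, -0.4]
grip_width: -0.002
grip_force: 0.0
```

step_arm(commands="0 0 0 -0.05 0 0 0;0 0 0 -0.1 0 0 0;0 0 0 -0.1 0 0 0")

```text
time_s: 9.75
eef_pos: [508.0, 65.2, 123.5]
ee_rot: [0.0, -0.066, 0.998, -0.0]
force: [-0.8, -0.7, -0.4]
grip_width: 0.001
grip_force: 0.0
```

step_arm(commands="0 0 0 0.1 0 0 0;0 0 0 0.2 0 0 0;0 0 0 0.3 0 0 0;0 0 0 0.3 0 0 0")

```text
time_s: 10.08
eef_pos: [508.1, 65.2, 120.5]
ee_rot: [0.0, -0.066, 0.998, -0.0]
force: [-1.6, 0.2, 3.2]
grip_width: -0.003
grip_force: 1.8
```

step_arm(commands="0 0 0 0.1 0 0 0;0 0 0 0.1 0 0 0")

```text
time_s: 10.25
eef_pos: [508.2, 65.3, 119.8]
ee_rot: [0.0, -0.066, 0.998, -0.0]
force: [-3.1, 0.9, 6.5]
grip_width: -0.005
grip_force: 3.2
```

step_arm(commands="0 0 0 0.1 0 0 0;0 0 0 0.1 0 0 0")

```text
time_s: 10.42
eef_pos: [508.2, 65.3, 119.6]
ee_rot: [0.0, -0.066, 0.998, -0.0]
force: [-5.8, 0.9, 14.5]
grip_width: 0.0
grip_force: 7.2
```

step_arm(commands="0 0.05 0 0.05 0 0 0;0 0.05 0 0.05 0 0 0")

```text
time_s: 10.58
eef_pos: [508.2, 65.2, 119.5]
ee_rot: [0.001, -0.066, 0.998, -0.0]
force: [-5.1, 1.3, 17.4]
grip_width: -0.0
grip_force: 8.5
```

step_arm(commands="0 0.03 0 0.05 0 0 0;0 0.03 0 0.05 0 0 0")

```text
time_s: 10.75
eef_pos: [508.2, 65.2, 119.5]
ee_rot: [0.002, -0.066, 0.998, -0.0]
force: [-5.0, 1.6, 19.4]
grip_width: 0.001
grip_force: 10.0
```

step_arm(commands="0 0.04 0 0.05 0 0 0;0 0.04 0 0.05 0 0 0")

```text
time_s: 10.92
eef_pos: [508.2, 65.2, 119.3]
ee_rot: [0.002, -0.066, 0.998, -0.0]
force: [-4.9, 2.4, 22.3]
grip_width: -0.005
grip_force: 11.1
```

```bash
python3 q.py w5
```

```text
[508.16529065  65.22013611 119.32324765] [-5.16388164  1.76261214 22.50996362] 11.0167
```

View pics/w5.png

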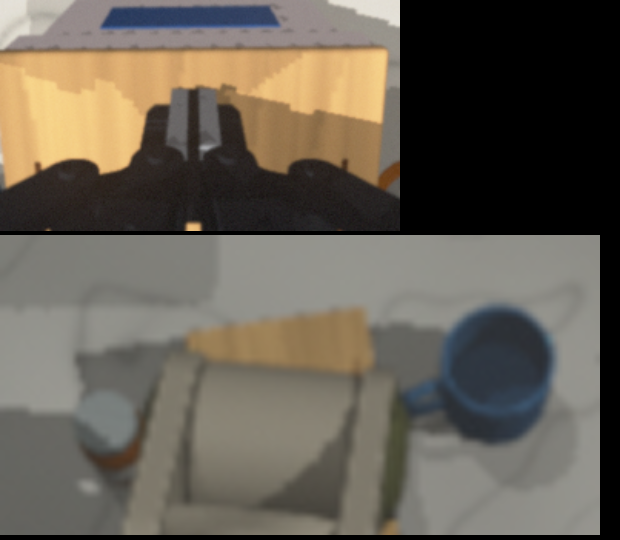

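The near flange now sits flush, with no white rim showing under it. It evidently went down during the first descent, and since then I've been pressing on the stop. Releasing, then checking heights.

step_arm(commands="0 0 0 -0.5 0 0 0;0 0 0 -2.5 0 0 0;0 0 0 -5 0 0 0;0 0 0 -5 0 0 0;0 0 0 -5 0 0 0")

```text
time_s: 11.43
eef_pos: [507.3, 65.0, 167.5]
ee_rot: [0.001, -0.066, 0.998, -0.0]
force: [-0.3, 0.3, -0.5]
grip_width: 0.0
grip_force: 0.0
```

```bash
cat > f.py <<'E'
from h import *
import sys
np.set_printoptions(precision=1,suppress=True)
im=capture("wrist");cv2.imwrite(f"pics/{sys.argv[1]}.png",im[:,:,::-1]);im=im.astype(int)
w=((im[:,:,0]-im[:,:,2]>50)&(im[:,:,0]-im[:,:,1]<80)&(im[:,:,0]>100));w[:,:120]=0;w[:,520:]=0
rs=[r for r in range(120,320) if w[r].sum()>60 and np.ptp(np.flatnonzero(w[r]))>150]
for r in rs[:30:5]:
    c=np.flatnonzero(w[r]);print(r,c.min(),c.max(),[round(float(np.linalg.norm(at_z("wrist",(c.min(),r),z)-at_z("wrist",(c.max()+1,r),z))),1) for z in(101,109)])
r=rs[3];c=np.flatnonzero(w[r]);print(at_z("wrist",(c.min(),r),101),at_z("wrist",(c.max()+1,r),101))
s=sense();print(s["eef_pos"],s["ee_rot"],s["force"],s["time_s"])
E
python3 f.py w6
```

```text
188 247 422 [107.8, 103.3]
193 225 423 [122.5, 117.3]
198 225 422 [122.4, 117.3]
203 226 422 [122.4, 117.2]
208 226 422 [122.9, 117.8]
213 226 421 [122.9, 117.7]
[496.2   2.  101. ] [480.1 123.1 101. ]
[506.7  65.1 166.5] [-0.  -0.1  1.   0. ] [ 0.4  0.2 -0.7] 11.4833
```

View pics/w6.png

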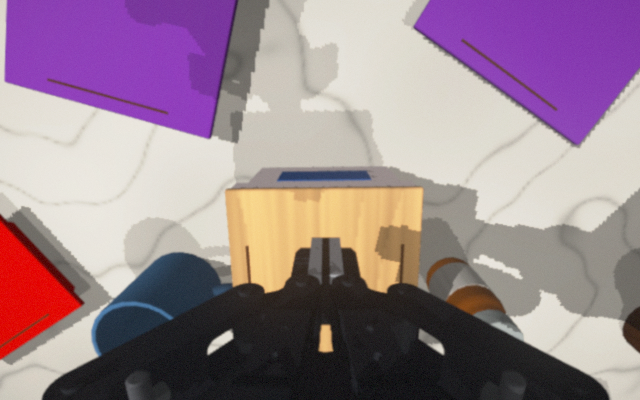

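The near edge matches z of about 101, so that end is home. The mug and spice jar are well clear of the hand. Now the far end.

step_arm(commands="0 -4 -0.1 0 0 0 0;0 -8 -0.1 0 0 0 0;0 -11.5 -0.1 0 0 0 0;0 -13.6 -0.1 0 0 0 0;0 -13.6 -0.1 0 0 0 0;0 -13.6 -0.1 1.5 0 0 0;0 -13.6 -0.1 2.8 0 0 0;0 -13.6 -0.1 3.4 0 0 0;0 -13.6 -0.1 3.4 0 0 0;0 -13.6 -0.1 3.4 0 0 0")

```text
time_s: 12.32
eef_pos: [641.5, 81.8, 132.6]
ee_rot: [-0.0, -0.066, 0.998, 0.0]
force: [-0.6, -0.3, -0.1]
grip_width: 0.0
grip_force: 0.0
```

step_arm(commands="0 0 0 0.1 0 0 0;0 0 0 0.2 0 0 0;0 0 0 0.3 0 0 0;0 0 0 0.3 0 0 0")

```text
time_s: 12.65
eef_pos: [641.8, 81.8, 129.9]
ee_rot: [0.0, -0.066, 0.998, -0.0]
force: [-0.0, -0.1, -0.5]
grip_width: 0.002
grip_force: 0.0
```

step_arm(commands="0 0 0 0.1 0 0 0;0 0 0 0.2 0 0 0;0 0 0 0.2 0 0 0")

```text
time_s: 12.9
eef_pos: [642.0, 81.8, 128.0]
ee_rot: [0.0, -0.066, 0.998, -0.0]
force: [0.3, 0.8, 1.0]
grip_width: 0.002
grip_force: 0.8
```

step_arm(commands="0 0 0 0.1 0 0 0;0 0 0 0.1 0 0 0")

```text
time_s: 13.07
eef_pos: [642.1, 81.9, 127.0]
ee_rot: [0.001, -0.066, 0.998, -0.0]
force: [1.5, 0.2, 2.7]
grip_width: -0.0
grip_force: 1.1
```

step_arm(commands="0 0 0 0.1 0 0 0;0 0 0 0.1 0 0 0")

```text
time_s: 13.23
eef_pos: [642.1, 81.9, 125.9]
ee_rot: [0.0, -0.066, 0.998, -0.0]
force: [1.9, -0.1, 2.6]
grip_width: -0.001
grip_force: 1.3
```

step_arm(commands="0 0 0 0.1 0 0 0;0 0 0 0.1 0 0 0")

```text
time_s: 13.4
eef_pos: [642.0, 81.8, 124.8]
ee_rot: [0.0, -0.066, 0.998, -0.0]
force: [1.9, 0.4, 2.7]
grip_width: 0.002
grip_force: 1.4
```

step_arm(commands="0 0 0 0.1 0 0 0;0 0 0 0.1 0 0 0")

```text
time_s: 13.57
eef_pos: [641.9, 81.9, 123.7]
ee_rot: [0.0, -0.066, 0.998, 0.0]
force: [1.6, -0.4, 3.0]
grip_width: 0.003
grip_force: 1.4
```

step_arm(commands="0 0 0 0.1 0 0 0;0 0 0 0.1 0 0 0")

```text
time_s: 13.73
eef_pos: [641.9, 81.9, 122.7]
ee_rot: [0.0, -0.066, 0.998, 0.0]
force: [2.3, 0.0, 2.7]
grip_width: -0.001
grip_force: 1.3
```

step_arm(commands="0 0 0 0.1 0 0 0;0 0 0 0.1 0 0 0")

```text
time_s: 13.9
eef_pos: [642.0, 81.8, 122.1]
ee_rot: [0.0, -0.066, 0.998, -0.0]
force: [2.2, 0.8, 5.5]
grip_width: 0.001
grip_force: 2.3
```

step_arm(commands="0 0 0 0.1 0 0 0;0 0 0 0.1 0 0 0")

```text
time_s: 14.07
eef_pos: [642.2, 81.9, 121.5]
ee_rot: [0.001, -0.066, 0.998, -0.0]
force: [2.9, 0.5, 6.9]
grip_width: -0.004
grip_force: 3.4
```

step_arm(commands="0 0 0 0.1 0 0 0;0 0 0 0.1 0 0 0")

```text
time_s: 14.23
eef_pos: [642.3, 81.9, 120.5]
ee_rot: [0.001, -0.066, 0.998, -0.0]
force: [3.6, 0.3, 5.6]
grip_width: -0.002
grip_force: 3.2
```

step_arm(commands="0 0 0 0.1 0 0 0;0 0 0 0.1 0 0 0")

```text
time_s: 14.4
eef_pos: [642.5, 82.0, 119.7]
ee_rot: [0.001, -0.066, 0.998, 0.0]
force: [3.5, 0.8, 7.8]
grip_width: -0.004
grip_force: 3.6
```

step_arm(commands="0 0 0 0.1 0 0 0;0 0 0 0.1 0 0 0")

```text
time_s: 14.57
eef_pos: [642.5, 82.0, 119.4]
ee_rot: [0.001, -0.066, 0.998, -0.0]
force: [1.2, 1.5, 10.8]
grip_width: -0.0
grip_force: 5.6
```

```bash
python3 f.py w7
```

```text
120 182 473 [127.3, 120.2]
125 183 486 [133.2, 125.7]
130 184 479 [130.1, 122.9]
135 184 519 [148.7, 140.4]
140 185 519 [148.9, 140.6]
145 186 519 [149.1, 140.8]
[588.5  12.5 101. ] [570.7 145.6 101. ]
[642.5  82.  119.4] [ 0.  -0.1  1.  -0. ] [ 1.1  0.9 11.1] 14.6167
```

View pics/w7.png

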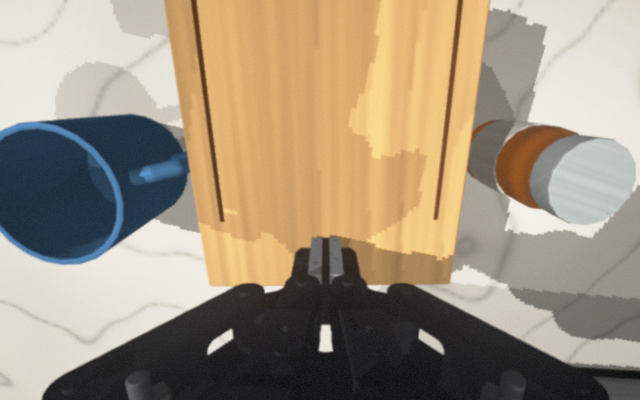

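The far end is at the same TCP height (119.4) as the near end's stop, with stiffening contact. One more small press to confirm, then release.

step_arm(commands="0 0 0 0.08 0 0 0;0 0 0 0.08 0 0 0")

```text
time_s: 14.78
eef_pos: [642.6, 82.0, 119.3]
ee_rot: [0.002, -0.066, 0.998, -0.0]
force: [-0.3, 2.1, 16.1]
grip_width: 0.001
grip_force: 7.9
```

step_arm(commands="0 0 0 0.05 0 0 0;0 0 0 0.05 0 0 0")

```text
time_s: 14.95
eef_pos: [642.6, 82.0, 119.2]
ee_rot: [0.002, -0.066, 0.998, -0.0]
force: [-2.6, 0.0, 18.5]
grip_width: -0.001
grip_force: 9.3
```

Firm stop at 18 N. Each half has a separate strip on each side, so I'll touch-probe both sides gently for level.

step_arm(commands="0 0 0 -1 0 0 0;0 0 3 -1 0 0 0;0 0 3 -1 0 0 0;0 0 3 -0.6 0 0 0;0 0 3 -0.4 0 0 0;0 0 3 -0.3 0 0 0;0 0 3 -0.25 0 0 0;0 0 3 -0.2 0 0 0;0 0 3 -0.2 0 0 0")

```text
time_s: 15.7
eef_pos: [637.4, 111.4, 119.4]
ee_rot: [-0.001, -0.065, 0.998, 0.0]
force: [-6.6, 3.1, 11.4]
grip_width: 0.006
grip_force: 5.7
```

step_arm(commands="0 0 0 0.1 0 0 0;0 0 0 0.1 0 0 0")

```text
time_s: 15.87
eef_pos: [637.4, 111.4, 119.2]
ee_rot: [-0.001, -0.065, 0.998, 0.0]
force: [-9.0, 2.4, 17.8]
grip_width: -0.004
grip_force: 8.5
```

step_arm(commands="0 0 0 -1 0 0 0;0 0 -3 -1 0 0 0;0 0 -6 -1 0 0 0;0 0 -6 -1 0 0 0;0 0 -6 -0.6 0 0 0;0 0 -6 -0.3 0 0 0;0 0 -6 -0.2 0 0 0;0 0 -6 -0.1 0 0 0;0 0 -6 -0.1 0 0 0")

```text
time_s: 16.62
eef_pos: [645.6, 52.1, 119.4]
ee_rot: [-0.0, -0.066, 0.998, -0.001]
force: [-4.1, -4.7, 9.7]
grip_width: -0.002
grip_force: 4.5
```

step_arm(commands="0 0 0 0.1 0 0 0;0 0 0 0.1 0 0 0")

```text
time_s: 16.78
eef_pos: [645.7, 52.1, 119.3]
ee_rot: [0.0, -0.066, 0.998, -0.001]
force: [-7.0, -6.1, 14.6]
grip_width: 0.005
grip_force: 7.3
```

Far end is level on both sides. Now the same light probe at the near end.

step_arm(commands="0 0 0 -1.5 0 0 0;0 4 0 -2 0 0 0;0 8 0 -2 0 0 0;0 11.5 0 -2 0 0 0;0 13.6 0 -2 0 0 0;0 13.6 0 -2 0 0 0;0 13.6 0 -1 0 0 0;0 13.6 0 -0.5 0 0 0;0 13.6 0 -0.3 0 0 0;0 13.6 0 -0.2 0 0 0;0 13.6 0 -0.2 0 0 0")

```text
time_s: 17.7
eef_pos: [511.3, 34.8, 119.8]
ee_rot: [-0.001, -0.066, 0.998, 0.0]
force: [-7.4, 0.9, 15.7]
grip_width: -0.001
grip_force: 7.5
```

step_arm(commands="0 0 0 0.1 0 0 0;0 0 0 0.1 0 0 0")

```text
time_s: 17.87
eef_pos: [511.4, 34.8, 119.4]
ee_rot: [-0.0, -0.066, 0.998, 0.0]
force: [-9.7, 2.0, 21.7]
grip_width: -0.0
grip_force: 10.6
```

step_arm(commands="0 0 0 -1 0 0 0;0 0 3 -1 0 0 0;0 0 6 -1 0 0 0;0 0 6 -1 0 0 0;0 0 6 -0.6 0 0 0;0 0 6 -0.3 0 0 0;0 0 6 -0.2 0 0 0;0 0 6 -0.1 0 0 0;0 0 6 -0.1 0 0 0")

```text
time_s: 18.62
eef_pos: [503.4, 93.5, 119.3]
ee_rot: [-0.0, -0.065, 0.998, 0.001]
force: [-1.5, 3.1, 5.0]
grip_width: -0.002
grip_force: 2.5
```

step_arm(commands="0 0 0 0.1 0 0 0;0 0 0 0.1 0 0 0")

```text
time_s: 18.78
eef_pos: [503.5, 93.5, 118.7]
ee_rot: [0.0, -0.065, 0.998, 0.001]
force: [-3.1, 3.4, 9.8]
grip_width: -0.002
grip_force: 4.7
```

The near +y side reads about 119 and the near −y side about 119.6, so −y may still be a little high. Pressing that side again.

step_arm(commands="0 0 0 -1 0 0 0;0 0 -3 -1 0 0 0;0 0 -6 -1 0 0 0;0 0 -6 -1 0 0 0;0 0 -6 -0.6 0 0 0;0 0 -6 -0.4 0 0 0;0 0 -6 -0.3 0 0 0;0 0 -6 -0.3 0 0 0")

```text
time_s: 19.45
eef_pos: [510.7, 34.9, 121.1]
ee_rot: [-0.0, -0.066, 0.998, 0.0]
force: [0.2, -0.3, 0.3]
grip_width: 0.001
grip_force: 0.0
```

step_arm(commands="0 0 0 0.1 0 0 0;0 0 0 0.1 0 0 0")

```text
time_s: 19.62
eef_pos: [510.8, 34.7, 120.4]
ee_rot: [-0.0, -0.066, 0.998, 0.0]
force: [-0.0, 0.4, 0.5]
grip_width: 0.005
grip_force: 0.0
```

step_arm(commands="0 0 0 0.1 0 0 0;0 0 0 0.1 0 0 0")

```text
time_s: 19.78
eef_pos: [510.9, 34.5, 119.4]
ee_rot: [-0.0, -0.066, 0.998, 0.0]
force: [-0.6, 0.7, 0.7]
grip_width: -0.001
grip_force: 0.0
```

step_arm(commands="0 0 0 0.1 0 0 0;0 0 0 0.1 0 0 0")

```text
time_s: 19.95
eef_pos: [511.0, 34.4, 118.8]
ee_rot: [0.0, -0.066, 0.998, 0.0]
force: [-1.4, 1.5, 2.4]
grip_width: -0.001
grip_force: 1.4
```

Now contact is lower, at about 118.8. True home is TCP 118 (tip 101), so there may be about 1 mm left. Pressing on gently.

step_arm(commands="0 0 0 0.1 0 0 0;0 0 0 0.1 0 0 0")

```text
time_s: 20.12
eef_pos: [511.1, 34.4, 118.7]
ee_rot: [0.0, -0.066, 0.998, -0.0]
force: [-5.2, 1.0, 12.5]
grip_width: 0.001
grip_force: 6.3
```

step_arm(commands="0 0 0 0.1 0 0 0;0 0 0 0.1 0 0 0")

```text
time_s: 20.28
eef_pos: [511.1, 34.4, 118.5]
ee_rot: [0.001, -0.066, 0.998, -0.0]
force: [-8.8, 0.4, 20.8]
grip_width: -0.001
grip_force: 11.0
```

step_arm(commands="0 0 0 0.1 0 0 0;0 0 0 0.1 0 0 0")

```text
time_s: 20.45
eef_pos: [511.1, 34.4, 118.4]
ee_rot: [0.001, -0.066, 0.998, -0.0]
force: [-12.4, 1.9, 30.9]
grip_width: -0.0
grip_force: 15.7
```

step_arm(commands="0 0 0 -1.3 0 0 0;0 0 3 -1.3 0 0 0;0 0 6 -1.3 0 0 0;0 0 6 -1.3 0 0 0;0 0 6 -0.9 0 0 0;0 0 6 -0.6 0 0 0;0 0 6 -0.4 0 0 0;0 0 6 -0.3 0 0 0;0 0 6 -0.3 0 0 0")

```text
time_s: 21.2
eef_pos: [503.1, 93.1, 118.7]
ee_rot: [-0.0, -0.065, 0.998, 0.0]
force: [-3.0, 0.5, 6.1]
grip_width: 0.0
grip_force: 3.0
```

step_arm(commands="0 0 0 0.1 0 0 0;0 0 0 0.1 0 0 0")

```text
time_s: 21.37
eef_pos: [503.1, 93.1, 118.6]
ee_rot: [-0.0, -0.065, 0.998, -0.0]
force: [-6.6, -0.4, 15.4]
grip_width: -0.001
grip_force: 7.6
```

step_arm(commands="0 0 0 0.1 0 0 0;0 0 0 0.1 0 0 0")

```text
time_s: 21.53
eef_pos: [503.2, 93.1, 118.3]
ee_rot: [0.0, -0.065, 0.998, -0.0]
force: [-9.7, -1.0, 22.3]
grip_width: 0.001
grip_force: 11.3
```

Near end is level on both sides, with a hard stop at 118.5. The far end stopped 0.7 mm higher, so I'll press it once more on each side.

step_arm(commands="0 0 0 -1.5 0 0 0;0 -4 0 -2 0 0 0;0 -8 0 -2 0 0 0;0 -11.5 0 -2 0 0 0;0 -13.6 0 -2 0 0 0;0 -13.6 0 -2 0 0 0;0 -13.6 0 -1 0 0 0;0 -13.6 0 -0.7 0 0 0;0 -13.6 0 -0.5 0 0 0;0 -13.6 0 -0.4 0 0 0;0 -13.6 0 -0.4 0 0 0")

```text
time_s: 22.45
eef_pos: [637.4, 111.4, 120.6]
ee_rot: [-0.0, -0.066, 0.998, -0.0]
force: [0.5, -0.1, -0.7]
grip_width: 0.001
grip_force: 0.0
```

step_arm(commands="0 0 0 0.1 0 0 0;0 0 0 0.1 0 0 0")

```text
time_s: 22.62
eef_pos: [637.8, 111.6, 119.8]
ee_rot: [0.0, -0.066, 0.998, -0.0]
force: [-1.7, -0.4, 2.9]
grip_width: 0.004
grip_force: 1.1
```

step_arm(commands="0 0 0 0.1 0 0 0;0 0 0 0.1 0 0 0")

```text
time_s: 22.78
eef_pos: [638.0, 111.6, 118.7]
ee_rot: [0.0, -0.066, 0.998, -0.0]
force: [-0.8, -0.8, 4.0]
grip_width: -0.001
grip_force: 1.6
```

step_arm(commands="0 0 0 0.08 0 0 0;0 0 0 0.08 0 0 0")

```text
time_s: 22.95
eef_pos: [638.1, 111.6, 118.3]
ee_rot: [0.0, -0.066, 0.998, -0.0]
force: [-1.9, -0.3, 5.4]
grip_width: 0.003
grip_force: 3.1
```

step_arm(commands="0 0 0 0.1 0 0 0;0 0 0 0.1 0 0 0")

```text
time_s: 23.12
eef_pos: [638.1, 111.6, 118.1]
ee_rot: [0.001, -0.066, 0.998, -0.0]
force: [-4.9, -0.8, 11.6]
grip_width: 0.001
grip_force: 5.9
```

step_arm(commands="0 0 0 0.1 0 0 0;0 0 0 0.1 0 0 0")

```text
time_s: 23.28
eef_pos: [638.1, 111.6, 118.0]
ee_rot: [0.001, -0.066, 0.998, -0.0]
force: [-8.5, -2.0, 17.9]
grip_width: 0.003
grip_force: 8.9
```

step_arm(commands="0 0 0 -1 0 0 0;0 0 -3 -1 0 0 0;0 0 -6 -1 0 0 0;0 0 -6 -1 0 0 0;0 0 -6 -0.5 0 0 0;0 0 -6 -0.3 0 0 0;0 0 -6 -0.2 0 0 0;0 0 -6 -0.2 0 0 0")

```text
time_s: 23.95
eef_pos: [645.7, 52.6, 118.1]
ee_rot: [0.0, -0.066, 0.998, -0.001]
force: [-1.8, -3.8, 6.0]
grip_width: 0.004
grip_force: 2.8
```

step_arm(commands="0 0 0 0.1 0 0 0;0 0 0 0.1 0 0 0")

```text
time_s: 24.12
eef_pos: [645.8, 52.6, 118.1]
ee_rot: [0.0, -0.066, 0.998, -0.001]
force: [-4.2, -3.7, 11.5]
grip_width: 0.003
grip_force: 5.9
```

step_arm(commands="0 0 0 0.1 0 0 0;0 0 0 0.1 0 0 0")

```text
time_s: 24.28
eef_pos: [645.8, 52.7, 118.0]
ee_rot: [0.001, -0.066, 0.998, -0.001]
force: [-7.7, -4.1, 18.0]
grip_width: -0.0
grip_force: 9.0
```

Far end is now at 118.0 on both sides, exactly home. Rechecking the near end.

step_arm(commands="0 0 0 -1.5 0 0 0;0 4 0 -2 0 0 0;0 8 0 -2 0 0 0;0 11.5 0 -2 0 0 0;0 13.6 0 -2 0 0 0;0 13.6 0 -2 0 0 0;0 13.6 0 -1 0 0 0;0 13.6 0 -0.6 0 0 0;0 13.6 0 -0.4 0 0 0;0 13.6 0 -0.3 0 0 0;0 13.6 0 -0.2 0 0 0;0 13.6 0 -0.2 0 0 0")

```text
time_s: 25.28
eef_pos: [511.2, 34.7, 118.0]
ee_rot: [-0.0, -0.066, 0.998, 0.0]
force: [-4.9, 1.0, 10.3]
grip_width: 0.006
grip_force: 5.0
```

step_arm(commands="0 0 0 0.1 0 0 0;0 0 0 0.1 0 0 0")

```text
time_s: 25.45
eef_pos: [511.3, 34.7, 118.0]
ee_rot: [-0.0, -0.066, 0.998, 0.0]
force: [-9.9, 1.2, 19.0]
grip_width: -0.002
grip_force: 9.9
```

step_arm(commands="0 0 0 -1 0 0 0;0 0 3 -1 0 0 0;0 0 6 -1 0 0 0;0 0 6 -1 0 0 0;0 0 6 -0.5 0 0 0;0 0 6 -0.3 0 0 0;0 0 6 -0.2 0 0 0;0 0 6 -0.2 0 0 0")

```text
time_s: 26.12
eef_pos: [503.2, 93.1, 118.3]
ee_rot: [-0.0, -0.065, 0.998, 0.0]
force: [0.2, -1.1, 0.3]
grip_width: 0.002
grip_force: 0.0
```

step_arm(commands="0 0 0 0.1 0 0 0;0 0 0 0.1 0 0 0")

```text
time_s: 26.28
eef_pos: [503.4, 93.2, 118.1]
ee_rot: [0.0, -0.065, 0.998, -0.0]
force: [-2.0, -1.8, 3.9]
grip_width: 0.001
grip_force: 2.2
```

All four corners are at 118.0, so the lid is home and level. Now I'll retreat clear and take a last look.

step_arm(commands="0 0 0 -1 0 0 0;0 0 0 -5 0 0 0;0 0 0 -9 0 0 0;0 4 0 -13 0 0 0;0 8 0 -15 0 0 0;0 12 0 -15 0 0 0;0 12 4 -15 0 0 0;0 12 8 -15 0 0 0;0 12 12 -15 0 0 0;0 12 16 -15 0 0 0;0 12 20 -15 0 0 0;0 12 20 -15 0 0 0;0 12 20 -15 0 0 0;0 12 20 -15 0 0 0")

```text
time_s: 27.45
eef_pos: [358.0, 275.9, 268.0]
ee_rot: [0.0, -0.066, 0.998, -0.0]
force: [0.2, -0.3, 0.4]
grip_width: 0.001
grip_force: 0.0
```

```bash
python3 - <<'E'
from h import *
np.set_printoptions(precision=1,suppress=True)
t=capture("top");s=capture("scene")
a=cv2.resize(t[125:225,250:370,::-1],(600,500))[:420,:400];b=cv2.resize(s[180:290,240:380,::-1],(534,420))[:,:390]
cv2.imwrite("pics/end.png",np.hstack([a,b]))
for l,z in(("mug",0),("spice",0)):
    for d in spot_point("top",l)[:1]: print(l,d["xy"],at_z("top",d["xy"],z))
print(sense()["eef_pos"],sense()["time_s"])
E
```

```text
mug [346.7, 155.8] [638.8 -60.3   0. ]
spice [275.9, 167.0] [597.3 199.    0. ]
[358.4 275.4 267.9] 27.65
```

View pics/end.png

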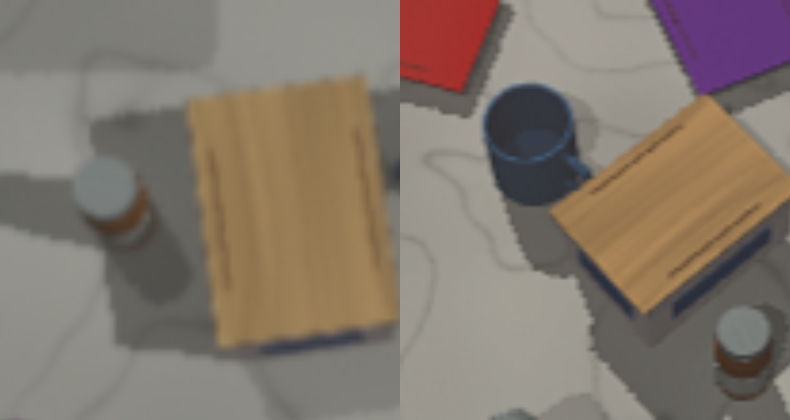

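The lid covers the crock squarely and lies flat. The mug and spice jar are where they were, and the hand is clear. Handing in.

```bash
python3 -c "
from rig import *
print(finish_job())"
```

```text
the job is handed in; nothing more can be done
None
```

The lid is fully home on the crock and level at all four corners (within about 0.1 mm by touch), with the mug and spice jar unmoved, the hand clear, and the job handed in at about 28 s; the far end sat slightly high after the first pass, so I pressed both ends again, peaking at about 31 N.

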